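Bring the centrifuge's balance place to the front and point it out

ROBOT

A 6-joint arm with a two-finger parallel gripper is mounted at the origin on a cart in front of the work surface, level with it; the furniture and walls round the work are solid. World frame = base frame: x ahead of the robot, y to its left, z up, the work surface at z = 0. Lengths are in m, angles in degrees, forces in N, time in s.
With the tool pointing down it reaches from about 0.25 to 0.725 m from the base axis. Payload 9.7 kg.
Tool frame: the origin (TCP) lies between the finger pads, 19 mm behind the fingertips; this is the grasp point; z points along the fingers, y is the line along which they close (so a half turn about z gives the same grasp; the last joint's range is limited). The gripper opens to 85 mm and grips with 20 to 120 N. Pads are 22 mm wide; open, the fingers measure 114 mm over their backs; the gripper's body (76 mm by 85 mm) begins 54 mm behind the grasp point. The pads swing forward as they close: fully open they stand 13 mm farther back than shut.
Start: joints at [67.437, 4.979, 10.078, 95.1, 0, 90], TCP at [0.211, 0.508, 0.25] pointing down, gripper open.
Joint ranges: [-179.16, 179.16], [-48.56, 103.87], [-65.8, 70.77], [-126.05, 130.52], [-82.76, 87.17], [-180, 180]. Speed limits (degrees/s): [127.2, 127.2, 147.25, 180, 180, 180].

INTERFACE

Orientations are given as [roll, pitch, yaw] about the fixed x, y, z axes, in that order (R = Rz(yaw) Ry(pitch) Rx(roll)).
In Python, from workcell import sensors, camera, ticket gives the robot as it stands.
- The arm moves only by the shell command python3 -m handwheel 'ROWS' [FORCE]. ROWS is a JSON object of lists of equal length, an entry for each row: "gripper": the opening, from -1 (shut) to 1 (fully open); "slide": the shift along the tool's x, y, z in mm, a list of three; "yaw": the turn about the tool's z in rad. A call has 1 to 8 rows; each row shifts and turns the commanded pose from where the row before left it, along the tool's axes as they then stand; what a row does not reach is not made up. A row lasts 1/12 s, in which the tool goes at most 41.7 mm and 7.16 degrees, less where a joint would pass 70% of its speed; a pose out of reach is approached as far as the arm can. A call is refused whole if a number of a shift passes 41.7 or a number of a turn 0.125, either way. A call with a gripper value outside its range is refused whole. The fingers move at their own pace and stop on an object; FORCE is the grip in N (left out, the last holds). Time passes only in rows, so rows that do not move let the fingers close. It gives the time, the measured TCP pose, the force, the opening and the grip force at its end, in the units of the state.
- sensors.get_obs(): the state, without advancing time (a new reading comes with each control period).
- camera(name): name is "side" or "top"; returns a dict with "img" (400x640x3 uint8, red, green, blue), "fx", "fy", "cx", "cy" (pixels), "R" (3x3) and "t" (3): a world point X has camera coordinates R X + t. Camera axes: x right, y down, z forward; pixel columns grow to the right and rows downward; lengths in m; the calibration is good to about 2 mm. A picture is of the moment at which its call begins. There is no depth.
- ticket.job_done(): hands the job in; it is judged then, once.
The state is a dict: "time": time; "q": joint angles; "qd": joint speeds; "joint_efforts": joint torques, N m; "ee_pos": TCP position; "tcp_rot": TCP orientation; "wrist_force": force on the tool from outside, world axes, zero at the start; "torque": the same for the moment, N m; "opening": finger opening in m; "grasp_force": force on a finger pad.
Only numpy, scipy, OpenCV 4.12 (cv2) and the standard library are available. Lean on these libraries where they do the work, as an engineer would, in place of code of your own. Each camera call takes 0.05 s, during which the arm holds its last target. There are 200 camera calls.

TASK

Show a colleague where the balance tube goes in the small bench centrifuge. First push its half-open clear lid right back to its stop; then, with the fingertips against the side of a tube cap, turn the rotor until the empty place directly opposite the tube that has no partner stands at the front, in line with the speed knob; then point straight down at that place, fingertips a centimetre or two above it and touching nothing, stay there for a few seconds and finish still pointing. Push gently, pick nothing up, and leave the balance tube and the other things round the centrifuge where they stand.

Things in the scene. Friction and masses are not known exactly. Their poses are not given: they have to be found in the camera images.
- centrifuge: Small white round bench centrifuge, 155 mm in diameter, 67 mm high without lid and rotor, fixed. Origin: centre of its underside; x to the back (hinge side), y to the left, z up. A grey speed knob (25 mm, on the front wall at y = 0, z = 34 mm) marks its front (-x). The rotor's vertical axis is at x = 3, y = 0 mm; the lid's hinge axis, parallel to y, at x = 81, z = 68 mm.
- centrifuge_lid (a joint): Angle of the clear domed lid, hinged at the back: 0 shut, 1.36 rad open against its stop. Starts half open (0.7 to 1.0). Light (0.1 kg); hinge friction of 0.05 N m holds it where it is left, a push of about 1 N at the tab moves it.
- lid_tab (a point): Middle of the outer edge of the lid's front tab (26 mm wide, 4.5 mm thick, grey like the thin rim of the lid), 160 mm from the hinge axis; the foremost point of the half-open lid. It moves up and back on an arc in the centrifuge's x-z plane as the lid opens: a vertical finger standing in front of it and moving to the back and up carries it open.
- centrifuge_rotor (a joint): Angle of the rotor about its vertical axis, growing anticlockwise seen from above (0 to 5.93). At 3.14 the balance place is exactly at the front; within 0.2 of that is right. Starts at 3.6 to 4.6, so turn it clockwise. Light drag only; it stops at once when no longer pushed.
- balance_place (a point): Middle of the mouth of the empty place for the balance tube: directly across the axis from the lone tube, a quarter turn from each tube of the pair, 84 mm above the centrifuge's underside. Eight such places (thin metal collars, 16 mm) stand 45 degrees apart, 35 mm from the axis, on the black rotor disc (95 mm in diameter). z up; x and y turn with the rotor.
- rotor_hub (a point): Top of the hub (22 mm in diameter) on the rotor's axis, 88 mm above the centrifuge's underside. From the hub the rotor's top slopes down to 80 mm at 43 mm from the axis (about 83 mm at the places).
- lone_tube_top (a point): Centre of the cap top of the tube with no partner facing it. The rotor's three tubes are alike and fixed in it: white ribbed cap, 13 mm in diameter and 13 mm high, top 99 mm above the centrifuge's underside and 16 mm above the rotor, 35 mm from the axis. Pushing a cap sideways turns the rotor.
- pair_tube_1_top (a point): Centre of the cap top of one of the two tubes that face each other. When the rotor is right it stands at the right (-y side of the centrifuge); at the start it is at the back right, under the lid.
- pair_tube_2_top (a point): Centre of the cap top of the other tube of the pair. When the rotor is right it stands at the left (+y side of the centrifuge); at the start it is in the front left part of the rotor, clear of the opened lid.
- balance_tube: The balance tube: a loose free-standing micro tube, 13 mm in diameter and 45 mm high with a white cap, on the worktop to the left of the centrifuge. Not to be touched. Origin: centre of its foot, z up.
- dropper_1: Loose brown dropper bottle with a black rubber bulb, 33 mm in diameter, 102 mm high, left of the centrifuge towards the back; bystander. Origin: centre of its foot.
- dropper_2: Second loose brown dropper bottle, 33 mm in diameter, 102 mm high, left of the centrifuge; bystander. Origin: centre of its foot.
- tip_box: Loose pipette-tip box, 82 x 118 x 40 mm, in front of the centrifuge to its right; bystander. Origin: centre of its underside.
- tape_roll: Loose roll of tape lying flat, 96 mm in diameter, 25 mm high, right of the work; bystander. Origin: centre of its underside.
- swab_tub: Loose round tub of cotton swabs, 77 mm in diameter, 80 mm high, right of the work; bystander. Origin: centre of its underside.
- timer: Loose round lab timer, 58 mm in diameter, 36 mm high, red dial, in front of the tube rack near the robot; bystander. Origin: centre of its underside.

How it is judged (in metres and radians):
On the way, in this order (a step that is already met when the one before it is completed fails the run):
1. the lid is pushed back to its stop (value of joint centrifuge_lid above 1.25 rad), for 0.2 s.
2. the balance place has been turned to the front and the rotor is at rest (x of balance_place in the frame of centrifuge below 0 m and y of balance_place in the frame of centrifuge between -0.008 and 0.008 m and velocity of joint centrifuge_rotor between -0.1 and 0.1 rad/s and value of joint centrifuge_lid above 1.25 rad), for 0.2 s.
3. the fingers point straight down at the balance place from just above, touching nothing, for two seconds (all of step 2 and horizontal distance between the grasp point and balance_place below 0.013 m and z of the grasp point in the frame of balance_place between 0.015 and 0.049 m and angle between the grasp point's own z axis and vertical above 2.7 rad and contact force between the fingers and anything else below 0.1 N), for 2 s.
At the end, for the whole second after the job is handed in: Lid over 1.25 rad; rotor at rest, balance place at the front within 8 mm of the knob's line; tool down within 25 deg, its TCP within 13 mm of the place horizontally, fingertips at most 30 mm above it, touching nothing; the loose things within 20 mm of where they began (all of step 3 and distance of each of balance_tube, dropper_1, dropper_2, tip_box, tape_roll, swab_tub, timer from where it was at the start of the episode below 0.02 m).
It fails at once if the lid falls or is pushed shut (value of joint centrifuge_lid below 0.4 rad).
It fails at once if the centrifuge is handled roughly (over 20 N) (contact force between any of the fingers, the arm and centrifuge above 20 N).
It fails at once if the balance tube is carried, lifted or knocked more than 20 mm (distance of balance_tube from where it was at the start of the episode above 0.02 m).
It fails at once if another loose thing is carried, lifted or knocked more than 20 mm (distance of any of dropper_1, dropper_2, tip_box, tape_roll, swab_tub, timer from where it was at the start of the episode above 0.02 m).
It also fails if it takes over 48 s, if anything falls off the work surface, if the arm or the gripper's body presses on something with over 40 N, if the wrist force passes 120 N, or if a joint passes its speed limit or range.

## Working session

There is one attempt and no reset: what is moved stays moved. The work goes in short steps, Python scripts to look and compute and a shell command to move; the robot and the scene stay as the last step left them, time stands still between calls to the robot, and variables do not carry over. Pictures are saved under pics/ and viewed, at most 10 in all, crops included, and the job is handed in when it is done.

```bash
mkdir -p pics
cat > h.py <<'E'
import numpy as np, cv2
from workcell import sensors, camera, ticket
def ray(c,u,v):
    R=np.array(c["R"]);t=np.array(c["t"])
    d=R.T@np.array([(u-c["cx"])/c["fx"],(v-c["cy"])/c["fy"],1.]); return -R.T@t,d
def onz(c,u,v,z):
    o,d=ray(c,u,v); return o+d*(z-o[2])/d[2]
def proj(c,X):
    p=np.array(c["R"])@np.array(X)+np.array(c["t"]); return c["fx"]*p[0]/p[2]+c["cx"],c["fy"]*p[1]/p[2]+c["cy"]
def snap(n,f):
    c=camera(n); cv2.imwrite(f"pics/{f}.png",c["img"][:,:,::-1]); return c
E
python3 - <<'E'
from h import *
import pickle
cs={n:snap(n,n+"0") for n in("side","top")}
pickle.dump(cs,open("c0.pkl","wb"))
for n,c in cs.items(): print(n,c["fx"],c["cx"],c["cy"],np.round(ray(c,320,200),3))
o=sensors.get_obs();print(o["time"],o["ee_pos"],o["tcp_rot"],o["opening"])
E
```

```text
side 386.1374642542946 319.58815716637537 202.31679267591005 [[ 0.369  0.678  0.469]
 [ 0.219 -0.871 -0.44 ]]
top 444.86632219959364 313.3458311941041 196.43275559552325 [[ 0.448 -0.039  1.112]
 [ 0.077 -0.02  -0.997]]
0.1 [0.21096706 0.50773987 0.249361  ] [-1.79933745e+02  6.99827347e-04  1.57435371e+02] 0.08501624971595957
```

View pics/side0.png

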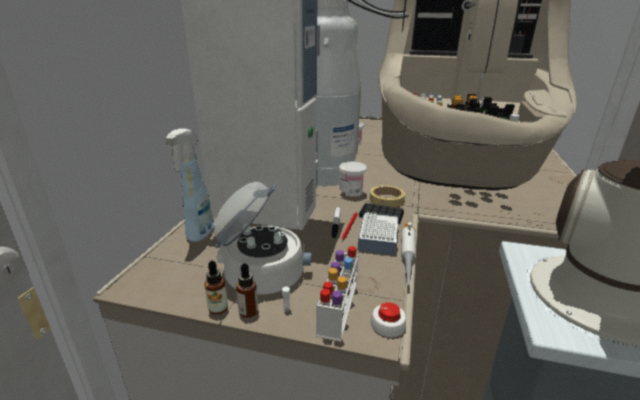

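View pics/top0.png

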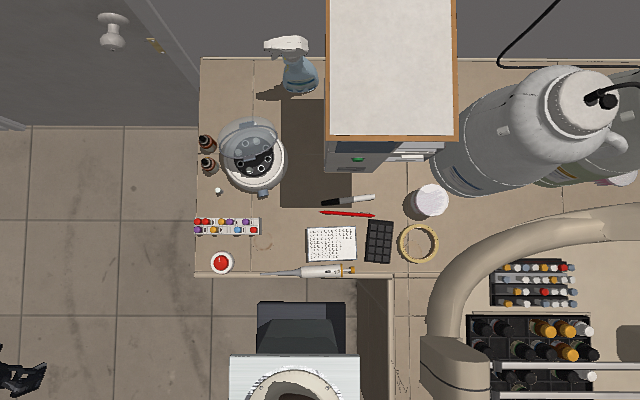

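Side view: the centrifuge is at about (263,258), lid tab near (270,190), knob (306,258). Top view: the centrifuge is at about (254,157), knob (263,192), and the robot is at the bottom. I'll enlarge both.

Run:
```python
import pickle,cv2,numpy as np
cs=pickle.load(open("c0.pkl","rb"))
a=cs["top"]["img"][110:205,190:310,::-1]; b=cs["side"]["img"][170:300,200:330,::-1]
a=cv2.resize(a,None,fx=6.4,fy=6.4,interpolation=cv2.INTER_CUBIC)[:,:768]
b=cv2.resize(b,(600,600),interpolation=cv2.INTER_CUBIC)
cv2.imwrite("pics/a.png",a);cv2.imwrite("pics/b.png",b)
```

```text
(no output)
```

View pics/a.png

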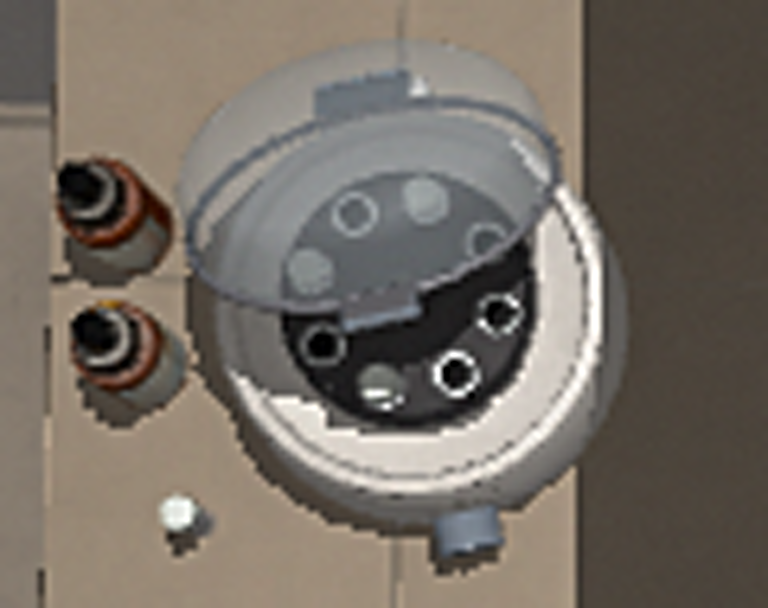

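View pics/b.png

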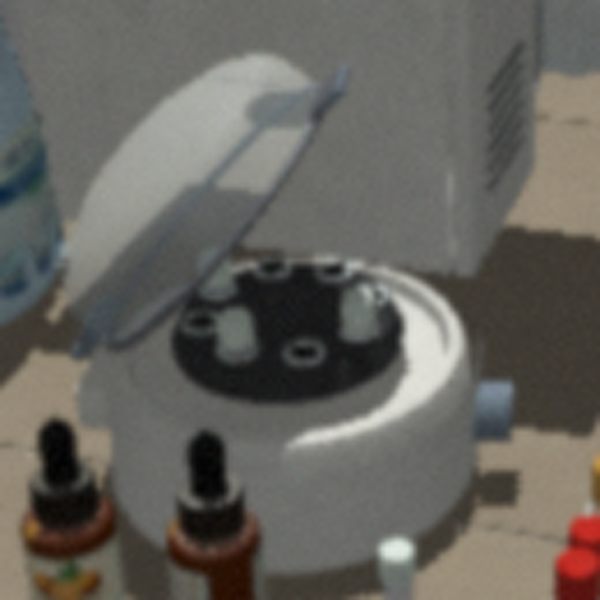

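The crops show the lone cap at top-crop (310,270), its opposite balance place at (500,313), the pair at (427,200) and (380,385), and the knob at (468,533). The tab's outer edge is at top-crop (383,320) and side-crop (343,70).

```bash
cat > m.py <<'E'
from h import *
import pickle
from scipy.optimize import least_squares
cs=pickle.load(open("c0.pkl","rb"));T=cs["top"];S=cs["side"]
t=lambda u,v,z:onz(T,190+u/6.4-.0,110+v/6.4,z)
P=np.array([t(u,v,.084)[:2] for u,v in [(355,213),(487,240),(500,313),(457,372),(323,343)]])
r=least_squares(lambda p:np.hypot(*(P-p).T)-.035,P.mean(0)); A=r.x
print("axis",A,"res mm",r.fun*1e3)
caps=np.array([t(u,v,.099)[:2] for u,v in [(310,268),(427,196),(380,382)]])
print("caps rad",np.hypot(*(caps-A).T),"pair mid",caps[1:].mean(0))
k=t(468,530,.042)[:2]; print("knob",k,"r",np.hypot(*(k-A)))
f=(k-A)/np.hypot(*(k-A)); back=-f; print("yaw of back dir",np.degrees(np.arctan2(back[1],back[0])))
yb=np.array([-back[1],back[0]])
for n,p in zip(["L","p1","p2","bal"],[*caps,P[2]]):
  d=p-A; print(n,p,np.degrees(np.arctan2(d@yb,d@back)))
o1,d1=ray(T,190+383/6.4,110+322/6.4);o2,d2=ray(S,200+343*130/600,170+70*130/600)
s=np.linalg.lstsq(np.c_[d1,-d2],o2-o1,rcond=None)[0]
a=o1+d1*s[0];b=o2+d2*s[1];X=(a+b)/2;print("tab",X,"gap",np.linalg.norm(a-b))
c=A-.003*back; d=X[:2]-c; xb,yb_=d@back,d@yb; print("tab in cf",xb,yb_,X[2],"r",np.hypot(xb-.081,X[2]-.068),"ang",np.arctan2(X[2]-.068,.081-xb))
print("centre",c,"back",back)
for n,uv,z in [("baltube",(180,513),.045),("drop2",(95,330),.102),("drop1",(80,183),.102)]: print(n,t(*uv,z))
E
python3 m.py
```

```text
axis [0.63033098 0.09656034] res mm [-0.02895111  0.21213298  0.17852381 -0.1477197   0.3379088 ]
caps rad [0.03323839 0.03378459 0.03584976] pair mid [0.62901494 0.0954779 ]
knob [0.54722407 0.07742424] r 0.08528158266286785
yaw of back dir 12.966847437115101
L [0.63643646 0.12923317] 66.44852838602431
p1 [0.66288222 0.08751518] -28.49611214077342
p2 [0.59514765 0.10344063] 155.96829138296758
bal [0.62287236 0.06218161] -115.20771348950021
tab [0.60106746 0.0897525  0.19023308] gap 0.0012936883477373455
tab in cf -0.02704489739367669 -6.788706070672232e-05 0.19023308489908014 r 0.16313989976935703 ang 0.8469336798113152
centre [0.62740748 0.09588718] back [0.97450006 0.22438723]
baltube [0.55300787 0.18545768 0.045     ]
drop2 [0.61312275 0.20525352 0.102     ]
drop1 [0.666498   0.21189232 0.102     ]
```

```bash
python3 -m handwheel '{"gripper":[-1,-1,-1,-1,-1,-1,-1,-1],"slide":[[0,0,0],[0,0,0],[0,0,0],[0,0,0],[0,0,0],[0,0,0],[0,0,0],[0,0,0]],"yaw":[0.119,0.119,0.119,0.119,0.119,0.119,0.119,0.117]}' 20
```

```text
time: 0.77
ee_pos: [0.211, 0.5078, 0.2496]
tcp_rot: [-180.0, 0.0, 102.7]
wrist_force: [-0.8, 0.6, 0.5]
opening: 0.0001
grasp_force: 0.0
```

```bash
python3 -m handwheel '{"gripper":[-1,-1,-1,-1,-1,-1,-1,-1],"slide":[[-20,9,0],[-33,16,0],[-33,16,0],[-33,16,0],[-33,16,0],[-33,16,0],[-33,16,0],[-33,16,0]],"yaw":[0,0,0,0,0,0,0,0]}'
python3 -m handwheel '{"gripper":[-1,-1,-1,-1,-1,-1,-1,-1],"slide":[[-33,16,0],[-33,16,0],[-33,16,0],[-33,16,0],[-33,16,0],[-33,16,0],[-20,10,0],[0,0,0]],"yaw":[0,0,0,0,0,0,0,0]}'
cat > s.py <<'E'
from h import *
o=sensors.get_obs();c=np.array([.62741,.09589]);b=np.array([.9745,.22439]);l=np.array([-.22439,.9745])
d=np.array(o["ee_pos"])[:2]-c;print("t",o["time"],"back,left mm",d@b*1e3,d@l*1e3,"z",o["ee_pos"][2],"F",o["wrist_force"],"q",np.round(o["q"],1),o["tcp_rot"])
E
python3 s.py
```

```text
time: 1.43
ee_pos: [0.3861, 0.2889, 0.2498]
tcp_rot: [-180.0, 0.0, 103.0]
wrist_force: [1.0, 0.4, -0.2]
opening: 0.0002
grasp_force: 0.0
time: 2.1
ee_pos: [0.5397, 0.0988, 0.2488]
tcp_rot: [-179.9, 0.0, 102.8]
wrist_force: [-0.2, 0.3, 1.5]
opening: 0.0001
grasp_force: 0.0
t 2.1 back,left mm -84.85744197797231 22.475957912735826 z 0.24879188458328205 F [-0.15185553  0.2623305   1.54839237] q [10.4  4.8  9.8 95.  -0.  87.6] [-1.79928227e+02  4.44062089e-02  1.02788047e+02]
```

```bash
python3 -m handwheel '{"gripper":[-1,-1,-1,-1,-1,-1,-1,-1],"slide":[[-11,10,-0],[-11,10,15],[0,0,20],[0,0,20],[0,5,5],[0,6,0],[0,6,0],[0,6,0]],"yaw":[0,0,0,0,0,0,0,0]}'
python3 -m handwheel '{"gripper":[-1,-1,-1,-1,-1,-1,-1,-1],"slide":[[0,6,-2],[0,6,-4],[0,6,-4],[0,6,-4],[0,6,-4],[0,6,-3],[0,6,-2],[0,0,0]],"yaw":[0,0,0,0,0,0,0,0]}'
python3 s.py
```

```text
time: 2.77
ee_pos: [0.5856, 0.0908, 0.1914]
tcp_rot: [179.9, 0.0, 103.0]
wrist_force: [-2.9, -0.8, 2.2]
opening: -0.0001
grasp_force: 1.7
time: 3.43
ee_pos: [0.6269, 0.1001, 0.2138]
tcp_rot: [179.9, 0.0, 103.0]
wrist_force: [0.6, 0.8, 0.2]
opening: 0.0
grasp_force: 0.0
t 3.4333 back,left mm 0.42832659803200435 4.195771333394259 z 0.21377262489668342 F [0.58646841 0.80260254 0.16284023] q [ 9.1 16.3 19.  92.7  0.  86.1] [1.79908612e+02 5.71719964e-03 1.03013979e+02]
```

```bash
python3 -m handwheel '{"gripper":[-1,-1,-1,-1,-1,-1,-1,-1],"slide":[[-2,4,-1],[-2,4,-1],[0,4,-1],[0,4,-1],[0,3,-1],[0,3,0],[0,2,0],[0,0,0]],"yaw":[0,0,0,0,0,0,0,0]}'
python3 s.py
python3 - <<'E'
from h import *
c=snap("side","s1");d=snap("top","t1")
a=cv2.resize(c["img"][130:310,180:330,::-1],(400,480),interpolation=cv2.INTER_CUBIC);b=cv2.resize(d["img"][90:210,190:290,::-1],(400,480),interpolation=cv2.INTER_CUBIC)
cv2.imwrite("pics/st1.png",np.hstack([a,b]))
E
```

```text
time: 4.1
ee_pos: [0.6502, 0.1013, 0.2177]
tcp_rot: [-180.0, -0.0, 103.0]
wrist_force: [0.5, 0.1, 0.9]
opening: 0.0002
grasp_force: 0.0
t 4.1 back,left mm 23.38398535945574 0.2105840986119571 z 0.21774416547065734 F [0.50484723 0.1355527  0.90722355] q [ 8.9 19.9 24.1 94.1  0.  85.8] [-1.79994469e+02 -1.30683313e-03  1.03010046e+02]
```

View pics/st1.png

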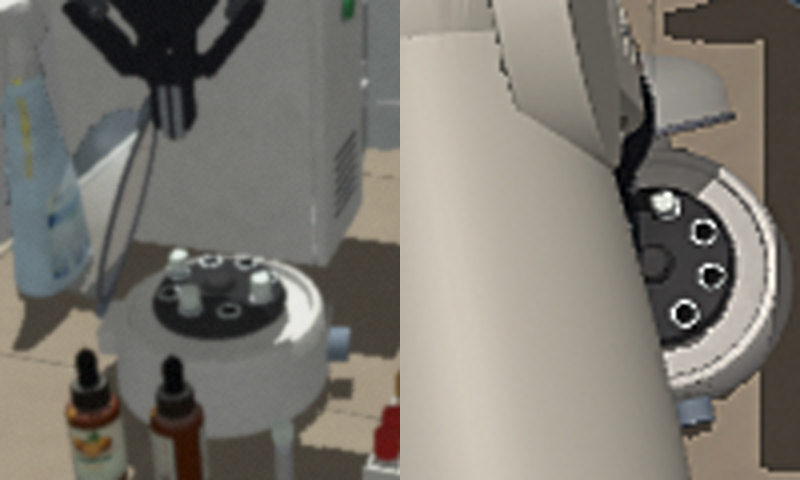

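The finger touches the tab (about (150,100) on the left half) and the lid is almost upright. I'll go on in small steps until the stop is felt.

```bash
python3 -m handwheel '{"gripper":[-1,-1,-1,-1,-1,-1,-1,-1],"slide":[[0,2,0],[0,2,-1],[0,2,0],[0,1,0],[0,1,0],[0,1,0],[0,0,0],[0,0,0]],"yaw":[0,0,0,0,0,0,0,0]}'; python3 s.py
```

```text
time: 4.87
ee_pos: [0.6586, 0.1033, 0.2189]
tcp_rot: [-180.0, -0.0, 103.0]
wrist_force: [-0.2, -0.3, -0.2]
opening: -0.0001
grasp_force: 0.0
t 4.8667 back,left mm 32.0750685955248 0.16959509698793834 z 0.21891461731524975 F [-0.18359176 -0.2798426  -0.22243642] q [ 8.9 21.3 25.9 94.7  0.  85.9] [-1.79997156e+02 -2.62905330e-04  1.03004000e+02]
```

```bash
python3 -m handwheel '{"gripper":[-1,-1,-1,-1],"slide":[[0,1,0],[0,1,0],[0,0,0],[0,0,0]],"yaw":[0,0,0,0]}'; python3 -m handwheel '{"gripper":[-1,-1,-1,-1],"slide":[[0,1,0],[0,1,0],[0,0,0],[0,0,0]],"yaw":[0,0,0,0]}'
```

```text
time: 5.2
ee_pos: [0.6603, 0.1036, 0.219]
tcp_rot: [-180.0, -0.0, 103.0]
wrist_force: [-3.1, 0.0, 1.1]
opening: 0.0
grasp_force: 1.7
time: 5.53
ee_pos: [0.6608, 0.1037, 0.2191]
tcp_rot: [-179.8, -0.0, 103.0]
wrist_force: [-12.3, -2.9, 3.9]
opening: -0.0002
grasp_force: 6.5
```

The force shows the lid is against its stop. Now back off, and come down in front of the pair-2 cap.

```bash
python3 -m handwheel '{"gripper":[-1,-1,-1,-1,-1,-1,-1,-1],"slide":[[0,-4,0],[0,-10,0],[-3,-15,0],[-5,-15,0],[-3,-15,10],[0,-6,15],[0,0,15],[0,0,15]],"yaw":[0,0,0,0,0,0,0,0]}'; python3 s.py
python3 - <<'E'
from h import *
c=snap("side","s2");d=snap("top","t2")
a=cv2.resize(c["img"][130:310,180:330,::-1],(400,480),interpolation=cv2.INTER_CUBIC);b=cv2.resize(d["img"][90:210,190:290,::-1],(400,480),interpolation=cv2.INTER_CUBIC)
cv2.imwrite("pics/st2.png",np.hstack([a,b]))
E
```

```text
time: 6.2
ee_pos: [0.6017, 0.0787, 0.1639]
tcp_rot: [179.9, 0.0, 103.0]
wrist_force: [0.2, -0.3, 0.4]
opening: 0.0
grasp_force: 0.0
t 6.2 back,left mm -28.955478540383524 -10.980171013103591 z 0.16389424212844786 F [ 0.20367579 -0.28123486  0.41066865] q [ 7.5 11.8  8.2 86.3  0.  84.5] [1.79893170e+02 6.77317397e-03 1.02995274e+02]
```

View pics/st2.png

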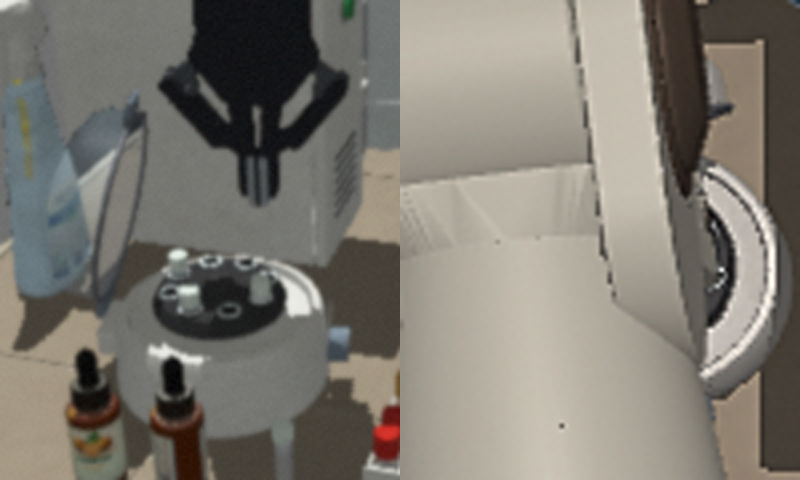

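The lid stays open (tab at about (132,97)); the caps are unobstructed in the side view at (178,262), (190,297) and (260,287). Going down beside the front cap, then making contact.

```bash
python3 -m handwheel '{"gripper":[-1,-1,-1,-1,-1,-1,-1,-1],"slide":[[0,0,16],[0,0,16],[0,0,12],[0,0,8],[0,0,4],[2,0,0],[2,0,0],[2,0,0]],"yaw":[0,0,0,0,0,0,0,0]}'; python3 s.py
python3 -m handwheel '{"gripper":[-1,-1,-1,-1,-1,-1,-1,-1],"slide":[[1.5,0,0],[1.92,-0.14,0],[1.92,-0.14,0],[1.92,-0.14,0],[1.92,-0.14,0],[1.92,-0.14,0],[1.92,-0.14,0],[0,0,0]],"yaw":[0,0.06,0.06,0.06,0.06,0.06,0.06,0]}'; python3 s.py
python3 - <<'E'
from h import *
c=snap("side","s3")
a=cv2.resize(c["img"][205:265,215:315,::-1],(800,480),interpolation=cv2.INTER_CUBIC)
cv2.imwrite("pics/st3.png",a)
E
```

```text
time: 6.97
ee_pos: [0.6006, 0.0849, 0.1089]
tcp_rot: [179.9, 0.0, 103.0]
wrist_force: [0.5, 0.6, 0.2]
opening: 0.0
grasp_force: 0.0
t 6.9667 back,left mm -28.550663063008475 -4.686027161433448 z 0.10894582579820569 F [0.48662982 0.62774539 0.18970135] q [ 8.  12.2  2.6 80.3  0.  85. ] [1.79929835e+02 4.82739645e-03 1.03004049e+02]
time: 7.63
ee_pos: [0.5984, 0.0979, 0.1086]
tcp_rot: [179.9, -0.0, 82.2]
wrist_force: [-0.2, -0.4, -0.4]
opening: -0.0002
grasp_force: 0.0
t 7.6333 back,left mm -27.788603716781832 8.423940767936083 z 0.10859370735088916 F [-0.21063661 -0.37659675 -0.37489573] q [  9.3  12.2   2.5  80.3  -0.  107. ] [ 1.79949543e+02 -1.32168513e-02  8.22467266e+01]
```

View pics/st3.png

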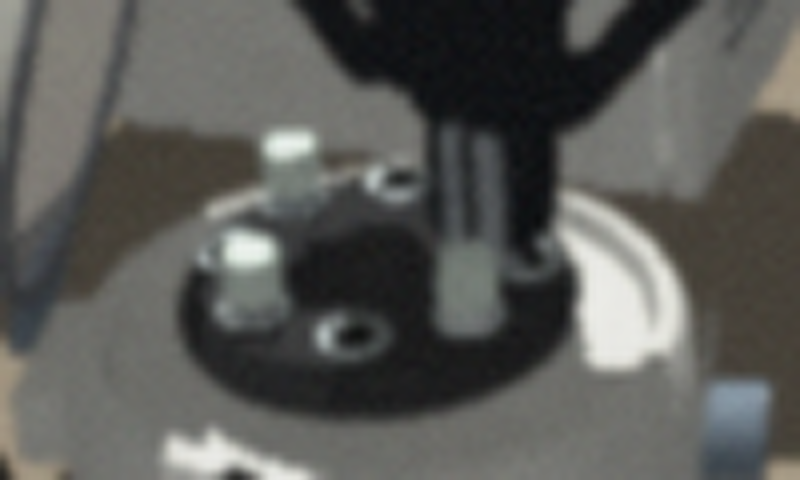

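The finger stands behind the front cap (top about (470,245)), lone cap top (250,240), pair 1 top (290,138); collars at (395,180) and (350,335). Rotor angle from these:

```bash
cat > a.py <<'E'
from h import *
A=np.array([.63033,.09656]);b=np.array([.9745,.22439]);l=np.array([-.22439,.9745])
def ang(c,u,v,z):
    d=onz(c,u,v,z)[:2]-A; return np.degrees(np.arctan2(d@l,d@b)),np.hypot(*d)*1e3
E
python3 - <<'E'
from a import *
import pickle
c=pickle.load(open("c0.pkl","rb"))["side"]
for n,u,v,z in [("p1",290,140,.099),("L",250,242,.099),("p2",472,250,.099),("col(L-p1)",395,181,.084),("col(L-p2)",350,335,.084)]:
    print(n,ang(c,215+u/8,205+v/8,z))
E
```

```text
p1 (np.float64(-49.06224547979208), np.float64(32.5473558837296))
L (np.float64(46.45682997238429), np.float64(31.583779589326998))
p2 (np.float64(140.3798052827074), np.float64(38.12775570049581))
col(L-p1) (np.float64(-94.21558935485261), np.float64(31.692914322213294))
col(L-p2) (np.float64(94.18170759450665), np.float64(37.753756254861635))
```

```bash
python3 -m handwheel '{"gripper":[-1,-1,-1,-1,-1,-1,-1],"slide":[[1.92,-0.14,0],[1.92,-0.14,0],[1.92,-0.14,0],[1.92,-0.14,0],[1.92,-0.14,0],[1.92,-0.14,0],[1.92,-0.14,0]],"yaw":[0.06,0.06,0.06,0.06,0.06,0.06,0.06]}'; python3 s.py
python3 -m handwheel '{"gripper":[-1,-1,-1,-1,-1,-1],"slide":[[1.92,-0.14,0],[1.92,-0.14,0],[1.92,-0.14,0],[1.92,-0.14,0],[1.92,-0.14,0],[0,0,0]],"yaw":[0.06,0.06,0.06,0.06,0.06,0]}'; python3 s.py
python3 - <<'E'
from h import *
c=snap("side","s4")
a=cv2.resize(c["img"][205:265,215:315,::-1],(800,480),interpolation=cv2.INTER_CUBIC)
cv2.imwrite("pics/st4.png",a)
E
```

```text
time: 8.27
ee_pos: [0.6016, 0.1103, 0.1084]
tcp_rot: [180.0, 0.0, 58.3]
wrist_force: [1.0, -1.2, -0.2]
opening: -0.0
grasp_force: 0.7
t 8.2667 back,left mm -21.948930500519516 19.85249251811731 z 0.10837563728166832 F [ 0.99105397 -1.2322497  -0.17535464] q [ 10.4  12.9   3.3  80.4  -0.  132.1] [1.79962458e+02 2.26783741e-03 5.82743140e+01]
time: 8.77
ee_pos: [0.607, 0.1184, 0.1082]
tcp_rot: [180.0, -0.0, 41.1]
wrist_force: [-0.0, 0.5, -0.5]
opening: -0.0002
grasp_force: 0.0
t 8.7667 back,left mm -14.81545340928595 26.55184159078012 z 0.10817203733585418 F [-0.01411255  0.48359961 -0.52541447] q [ 11.   13.9   4.5  80.6  -0.  149.9] [ 1.79990703e+02 -1.20451658e-02  4.10954260e+01]
```

View pics/st4.png

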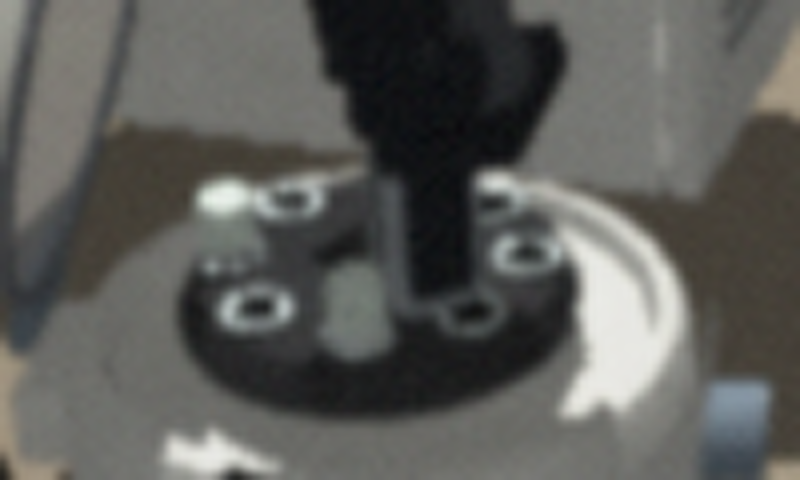

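Cap tops are now at (225,197) for the lone tube and (357,270) for pair 2; collars at (258,306), (470,313), (527,252), (290,200).

Run:
```python
from a import *
import pickle
c=pickle.load(open("c0.pkl","rb"))["side"]
P=[]
for n,u,v,z,off in [("L",225,198,.099,180),("p2",357,272,.099,90),("cL-p2",258,306,.084,135),("cp2-b",470,313,.084,45),("b",527,252,.084,0),("cL-p1",290,200,.084,-135)]:
    p=onz(c,215+u/8,205+v/8,z)[:2]; P.append(p);a=ang(c,215+u/8,205+v/8,z); print(n,a,"bal",(a[0]+off)%360)
print("opposite collars mid", (P[3]+P[5])/2, "L-b dir", end=" ")
d=P[4]-P[0];print(np.degrees(np.arctan2(d@l,d@b))%360)
d=P[3]-P[5];print((np.degrees(np.arctan2(d@l,d@b))+45)%360)
print("b vs front target px", [ (np.array(proj(c,[*(A-.035*b),.084]))-[215,205])*8])
```

```text
L (np.float64(6.341827059259387), np.float64(31.642731768640687)) bal 186.3418270592594
p2 (np.float64(97.81112777351447), np.float64(35.10100630822992)) bal 187.81112777351447
cL-p2 (np.float64(52.37381991045283), np.float64(33.341586592972924)) bal 187.37381991045282
cp2-b (np.float64(136.273375579589), np.float64(39.66922458616847)) bal 181.273375579589
b (np.float64(179.52016854095052), np.float64(38.64938160875067)) bal 179.52016854095052
cL-p1 (np.float64(-44.501053569020954), np.float64(30.546371997758374)) bal 180.49894643097906
opposite collars mid [0.6263035  0.09871621] L-b dir 182.59061145287686
180.9364711148071
b vs front target px [array([511.82034532, 250.95790345])]
```

The balance place is at about 182°, well inside tolerance. Now I'll back off from the cap, lift, and move over the place at (-32, 0).

```bash
python3 -m handwheel '{"gripper":[-1,-1,-1,-1,-1,-1,-1,-1],"slide":[[-3,0,0],[0,0,-8],[0,0,-8],[-6,4,0],[-7,5,0],[-7,4,0],[-5,3,4],[0,0,0]],"yaw":[0,0,0,0,0,0,0,0]}'; python3 s.py
python3 - <<'E'
from h import *
c=snap("side","s5")
a=cv2.resize(c["img"][205:265,215:315,::-1],(800,480),interpolation=cv2.INTER_CUBIC)
cv2.imwrite("pics/st5.png",a)
E
```

```text
time: 9.48
ee_pos: [0.5955, 0.0864, 0.1191]
tcp_rot: [-180.0, 0.1, 41.1]
wrist_force: [-0.2, -0.6, -0.4]
opening: 0.0001
grasp_force: 0.0
t 9.4833 back,left mm -33.206818112332066 -2.1160277424961844 z 0.11905557655936042 F [-0.24325535 -0.55911982 -0.39840776] q [  8.3  11.5   2.9  81.5  -0.  147.2] [-1.79971653e+02  7.01813515e-02  4.10551850e+01]
```

View pics/st5.png

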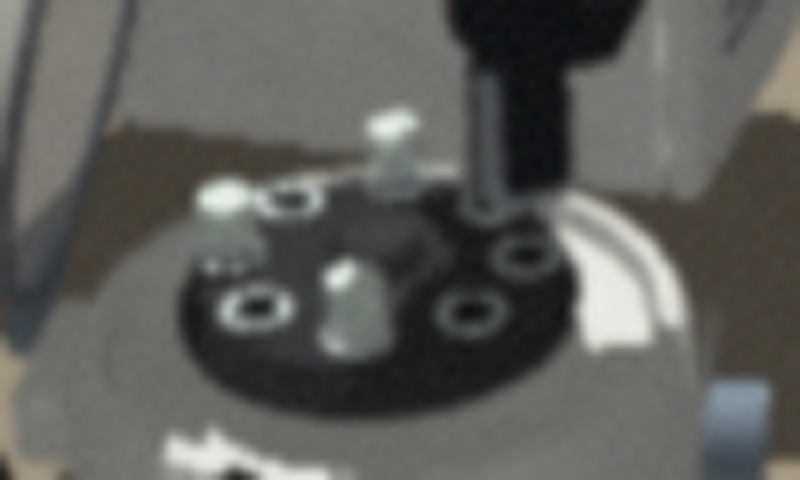

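The rotor has stayed put: cap tops are lone (225,197), pair 1 (392,123) and pair 2 (357,270), with the balance collar at (527,254) and the fingertip just above it at about (522,195). Check:

Run:
```python
from a import *
import pickle
c=pickle.load(open("c0.pkl","rb"))["side"]
f=lambda u,v,z:onz(c,215+u/8,205+v/8,z)[:2]
d=f(357,272,.099)-f(392,125,.099);print("pair dist",np.hypot(*d),"bal",(np.degrees(np.arctan2(d@l,d@b))+90)%360)
e=sensors.get_obs()["ee_pos"]
for z in(.084,.100):print(z,(np.array(proj(c,[e[0],e[1],z]))-[215,205])*8)
k=f(738,432,.034);ctr=(f(357,272,.099)+f(392,125,.099))/2;print("collar world",f(527,254,.084),"tcp",e[:2], "pair mid",ctr)
```

```text
pair dist 0.06786616399274537 bal 182.1791581545893
0.084 [516.31308205 247.56087705]
0.1 [513.8079165 189.3657896]
collar world [0.5922919  0.08905661] tcp [0.59571701 0.08697142] pair mid [0.62674403 0.09662375]
```

It's aligned: balance place at 182°, tip within a few mm. Dwelling now, then handing in.

```bash
for i in 1 2 3 4 5; do python3 -m handwheel '{"gripper":[-1,-1,-1,-1,-1,-1,-1,-1],"slide":[[0,0,0],[0,0,0],[0,0,0],[0,0,0],[0,0,0],[0,0,0],[0,0,0],[0,0,0]],"yaw":[0,0,0,0,0,0,0,0]}' | head -2; done; python3 s.py; python3 -c "
from workcell import ticket
print(ticket.job_done())"
```

```text
time: 10.2
ee_pos: [0.5962, 0.088, 0.12]
time: 10.87
ee_pos: [0.5962, 0.0879, 0.12]
time: 11.53
ee_pos: [0.5963, 0.0879, 0.12]
time: 12.2
ee_pos: [0.5963, 0.0879, 0.12]
time: 12.87
ee_pos: [0.5963, 0.0879, 0.12]
t 12.8667 back,left mm -32.16162348748048 -0.8140643652827049 z 0.11999040212054224 F [ 0.30225077 -0.36754925 -0.31282691] q [  8.4  11.6   3.1  81.5  -0.  147.3] [1.79997789e+02 1.48545651e-03 4.11252137e+01]
the job is handed in; nothing more can be done
None
```

I pushed the lid to its stop, turned the balance place to the front (measured about 2° from the knob's line) and handed the job in with the fingers still pointing about 17 mm above it, at 12.9 s; no verdict came back.

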